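# Clamp a cat casting in the sprung trimming fixture

### The arm

A 6-joint arm with a two-finger parallel gripper is mounted at the origin on the work surface. World frame = base frame: x ahead of the robot, y to its left, z up, the work surface at z = 0. Lengths are in m, angles in rad, forces in N, time in s.
With the tool pointing down it reaches from about 0.325 to 0.775 m from the base axis. Payload 5.5 kg.
Tool frame: the origin (TCP) lies between the finger pads; the fingertips stand 22 mm ahead of it and the grasp point (between the pads) lies 3 mm ahead of it; z points along the fingers, y is the line along which they close (so a half turn about z gives the same grasp; the last joint's range is limited). The gripper opens to 88 mm and grips with 3 to 60 N. Pads are 20 mm wide; open, the fingers measure 115 mm over their backs; the gripper's body (75 mm by 178 mm) begins 61 mm behind the grasp point.
Start: joints at [-1.377, 0.091, 1.231, -0, 1.82, -0.057], TCP at [0.149, -0.581, 0.245] pointing down, gripper open.
Joint ranges: [-2.87, 2.87], [-0.86, 2.18], [0.17, 2.46], [-1.51, 4.65], [0.06, 2.69], [-2.65, 2.65]. Speed limits (rad/s): [2.57, 2.57, 3.01, 3.14, 3.14, 3.14].

### API

Orientations are given as a unit quaternion [w, x, y, z].
In Python, from bench import r gives the robot as it stands.
- The arm moves only by the shell command python3 -m jog 'ROWS' [OPENING] [FORCE]. ROWS is JSON, a list that holds one entry, the list of rows, each a list of 4 numbers: the shift along the tool's x, y, z in m, then the turn about the tool's z in rad. In form: [[[x, y, z, twist], ...]]. A call has 1 to 12 rows; each row shifts and turns the commanded pose from where the row before left it, along the tool's axes as they then stand; what a row does not reach is not made up. A row lasts 1/10 s, in which the tool goes at most 50 mm and 8.59 degrees, less where a joint would pass 70% of its speed; a pose out of reach is approached as far as the arm can. A call with a gripper value outside its range is refused whole. OPENING is the finger opening in m, from 0 to 0.0878, set as the call begins (- or left out, the last holds). The fingers move at their own pace and stop on an object; FORCE is the grip in N (left out, the last holds). Time passes only in rows, so rows that do not move let the fingers close. It gives the time, the measured TCP pose, the force, the opening and the grip force at its end, in the units of the state.
- r.read_state(): the state, without advancing time (a new reading comes with each control period).
- r.camera(name): name is "scene" or "side" or "wrist"; returns a dict with "img" (400x640x3 uint8, red, green, blue), "z_map" (400x640 float32, m along the optical axis (not along the pixel's ray), 0 where there is no reading), "mtx" (3x3 intrinsics, pixels), "R" (3x3) and "t" (3): a world point X has camera coordinates R X + t. Camera axes: x right, y down, z forward; pixel columns grow to the right and rows downward; lengths in m; the calibration is good to about 2 mm. The wrist camera is an equidistant fisheye: a pixel r from the principal point sees the ray r / f radians off the axis. A picture is of the moment at which its call begins.
- r.sign_off(): hands the job in; it is judged then, once.
The state is a dict: "clock": time; "joint_pos": joint angles; "dq": joint speeds; "effort": joint torques, N m; "eef_pos": TCP position; "ee_rot": TCP orientation; "contact_force": force on the tool from outside, world axes, zero at the start; "ft_torque": the same for the moment, N m; "width": finger opening in m; "finger_force": force on a finger pad.
Only numpy, scipy, OpenCV 4.12 (cv2) and the standard library are available. Lean on these libraries where they do the work, as an engineer would, in place of code of your own. Each camera call takes 0.05 s, during which the arm holds its last target. There are 200 camera calls.

### The job

Load the large flat-backed cat casting into the spring-jaw trimming fixture: press the sprung jaw back to open the gap and lower the cat in, flat on its back on the bed, ears against the low fixed stop and foot plinth against the tall sprung jaw. Let go so that the spring alone clamps it, centred across the jaw and square. Leave the two small seated cats, the fish casting and the screwdriver where they are.

Things in the scene. Friction and masses are not known exactly. Their poses are not given: they have to be found in the camera images.
- fixture: Steel trimming fixture, fixed; place and yaw vary. Origin at bench level under the centre of the clamped casting; +x runs from the fixed stop to the sprung jaw, z up. Base plate 218 x 90 mm (x -85 to +133); its top, the bed, is at z 12 mm. Spring post behind the jaw: x 109 to 131, 70 mm wide, up to z 57 mm. Nothing stands beside the bed. Gap at rest 80 mm, the cat is 110 mm long.
- stop_face (a point): Centre of the gripping face of the low fixed stop, at (-55, 0, 21) mm in the fixture's frame. The stop is 70 mm wide (y), x -75 to -55, top at z 30 mm: the cat held level above it can press the taller jaw back in +x until the ears clear this face, then go down.
- jaw (a joint): Slide of the sprung jaw, m: 0 at rest, grows as the jaw is pressed back in the fixture's +x, stop at 0.050. Reads 0.030 with the cat clamped. The spring pushes it back towards the stop with 4.8 N at 0, 8.4 N at 0.030, 10.8 N at 0.050.
- jaw_face (a point): Centre of the tall sprung jaw's gripping face, at rest at (25, 0, 46) mm in the fixture's frame; moves with the jaw. The jaw is an upright plate 66 mm wide (y), 16 mm thick, from z 14 to 78 mm.
- cat: Large half-relief cat casting, plain grey, loose, about 0.4 kg, on its flat back. 110 mm long (x), 28 mm high. Origin on the underside at mid-length; +x to the ears, z up. Foot plinth x -55 to -43, 50 mm wide, 28 mm high, flat end. Body with flat sides 36 mm apart, 26 mm high, x -43 to +17: grip across it near x -12. Round head 39 mm wide at x +22; two blunt ear tips at x +55.
- cat_foot (a point): Centre of the flat end face of the cat's foot plinth, 55 mm from its origin along -x, 14 mm up.
- cat_ears (a point): Midway between the two ear tips (23 mm apart), 55 mm from the cat's origin along +x, 10 mm up.
- kitty_near: Small seated cat casting, upright, 36 mm across, 65 mm tall, the one nearer the robot; origin under its centre. Bystander.
- kitty_far: The same small seated cat casting, the one farther from the robot. Bystander.
- fish: Flat fish casting, about 77 mm long, 36 mm wide, 12 mm high, loose; origin on its underside, 25 mm from the nose, +x to the tail. Bystander.
- driver: Screwdriver, 200 mm long, lying on the bench beyond the work, along its own x. Bystander.
Mind the look-alikes: they are no part of the job. What is shaped like the cat but brown or turquoise is not meant.

How it is judged:
By the outcome, as a careful person would: the job done as asked, in the order asked, and still so for the second after the job is handed in, with the robot touching nothing.
It also fails if it takes over 46 s, if anything falls off the work surface, if the arm or the gripper's body presses on something with over 40 N, if the wrist force passes 120 N, or if a joint passes its speed limit or range.

## Working session

There is one attempt and no reset: what is moved stays moved. The work goes in short steps, Python scripts to look and compute and a shell command to move; the robot and the scene stay as the last step left them, time stands still between calls to the robot, and variables do not carry over. Pictures are saved under pics/ and viewed, at most 10 in all, crops included, and the job is handed in when it is done.

```bash
mkdir -p pics
python3 - <<'E'
from bench import r
import cv2,numpy as np
for n in ("scene","side"):
    c=r.camera(n); cv2.imwrite(f"pics/{n}.png",c["img"][:,:,::-1]); np.savez(f"{n}.npz",**c)
s=r.read_state(); print(s["clock"],s["eef_pos"],s["ee_rot"],s["contact_force"])
E
```

```text
0.1 [ 0.14886273 -0.58101709  0.24359382] [-8.89539651e-04  9.92149537e-01  1.25053994e-01 -5.93970505e-05] [-0.90559991  0.27442834  0.57303337]
```

View pics/scene.png

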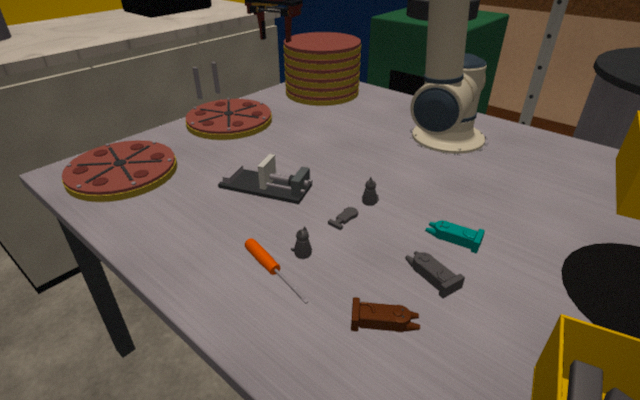

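View pics/side.png

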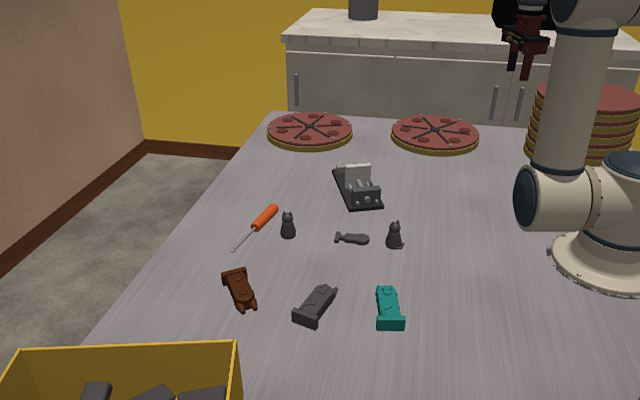

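Scene view: the grey cat is at about (435,272), with its plinth lower right (450,285) and ears at (413,257). The fixture is at (268,182), with the pale jaw at (266,172). In the side view the cat is at (315,306) and the fixture at (358,188).

```bash
cat > h.py <<'E'
import numpy as np
def cloud(c):
    z=c["z_map"]; v,u=np.mgrid[:z.shape[0],:z.shape[1]]; K=c["mtx"]
    P=np.stack([(u-K[0,2])/K[0,0]*z,(v-K[1,2])/K[1,1]*z,z],-1)
    return (P-c["t"])@c["R"]
E
python3 - <<'E'
from h import *; import cv2
for n,cat,fix in (("scene",(400,245,470,297),(212,145,318,206)),("side",(285,278,342,332),(325,155,390,215))):
    c=np.load(n+".npz"); W=cloud(c)
    def reg(b,lo,hi):
        p=W[b[1]:b[3],b[0]:b[2]].reshape(-1,3); g=c["z_map"][b[1]:b[3],b[0]:b[2]].ravel()>0
        return p[g&(p[:,2]>lo)&(p[:,2]<hi)]
    for nm,b,lo,hi in (("cat",cat,.006,.04),("cattop",cat,.018,.04),("plate",fix,.007,.016),("jaw",fix,.064,.09),("jawtop",fix,.074,.09),("mid",fix,.035,.062)):
        p=reg(b,lo,hi)
        if len(p)<5: print(n,nm,len(p)); continue
        R=cv2.minAreaRect((p[:,:2]*1000).astype(np.float32))
        print(n,nm,len(p),np.round(R[0],1),np.round(R[1],1),round(R[2],1),"z",np.round(np.percentile(p[:,2],[5,50,95])*1000,1))
        if nm in("cat","plate","jawtop"): print(np.round(cv2.boxPoints(R)).tolist())
    for o in((450,285),(413,257)) if n=="scene" else ((308,320),(330,290)): print(W[o[1],o[0]])
E
```

```text
scene cat 1194 [523.2 271.8] [113.5 139.9] 69.4 z [ 8.2 24.5 28. ]
[[438.0, 243.0], [569.0, 194.0], [609.0, 300.0], [478.0, 350.0]]
scene cattop 852 [569.6 262.4] [95.8 51. ] 73.5 z [20.2 25.3 28.2]
scene plate 1029 [ 561.7 -207.3] [ 93.2 218.2] 20.4 z [ 8.2 10.8 13.3]
[[480.0, -121.0], [556.0, -326.0], [643.0, -293.0], [567.0, -89.0]]
scene jaw 161 [ 556.1 -199. ] [68.2 16.7] 19.7 z [65.4 75.8 78.3]
scene jawtop 95 [ 555.6 -199.6] [66.9 15.3] 20.4 z [74.4 76.7 78.3]
[[522.0, -204.0], [527.0, -218.0], [590.0, -195.0], [584.0, -181.0]]
scene mid 554 [ 537.8 -153.5] [ 72.9 115.4] 19.8 z [36.3 48.4 58.2]
[0.59590673 0.30338349 0.02836516]
[ 0.54430036  0.2039488  -0.00070241]
side cat 1099 [563.9 256.4] [112.3  50.5] 70.6 z [ 8.8 26.1 29.6]
[[521.0, 212.0], [569.0, 195.0], [606.0, 301.0], [559.0, 318.0]]
side cattop 848 [569.7 261.3] [98.2 50.5] 75.4 z [20.1 26.9 29.8]
side plate 427 [ 558.  -207.4] [ 90.  220.3] 21.4 z [ 7.8 13.2 15.3]
[[476.0, -121.0], [556.0, -326.0], [640.0, -294.0], [560.0, -88.0]]
side jaw 205 [ 554.7 -199.4] [65.9 20.9] 21.3 z [65.1 75.3 81. ]
side jawtop 118 [ 554.7 -199.4] [65.9 20.9] 21.3 z [74.7 79.  81.3]
[[520.0, -202.0], [528.0, -221.0], [589.0, -197.0], [582.0, -178.0]]
side mid 652 [ 536.3 -154.5] [ 70.6 119.7] 19.5 z [36.6 49.6 59.9]
[0.57198385 0.3105958  0.02140395]
[0.54783292 0.22893355 0.02530389]
```

```bash
python3 -m jog '[[[0,0,0,-0.14],[0,0,0,-0.14],[0,0,0,-0.14],[0,0,0,-0.14],[0,0,0,-0.14],[0,0,0,-0.14],[0,0,0,-0.14],[0.02,0.002,0,0],[0.04,0.005,0.004,0],[0.04,0.005,0.004,0],[0.04,0.005,0.004,0],[0.04,0.005,0.004,0]]]' 0.0878
python3 -m jog '[[[0.04,0.005,0.004,0],[0.04,0.005,0.004,0],[0.04,0.005,0.004,0],[0.04,0.005,0.004,0],[0.04,0.005,0.004,0],[0.04,0.005,0.004,0],[0.04,0.005,0.004,0],[0.04,0.005,0.004,0],[0.04,0.005,0.004,0],[0.04,0.005,0.004,0],[0.04,0.005,0.004,0],[0.04,0.005,0.004,0]]]'
python3 -m jog '[[[0.04,0.005,0.004,0],[0.04,0.005,0.004,0],[0.04,0.005,0.004,0],[0.04,0.005,0.004,0],[0.04,0.005,0.004,0],[0.04,0.005,0.004,0],[0.02,0.003,0.004,0],[0,0,0,0]]]'
python3 - <<'E'
from bench import r
import cv2,numpy as np
c=r.camera("wrist"); cv2.imwrite("pics/w1.png",c["img"][:,:,::-1]); np.savez("w1.npz",**c)
s=r.read_state(); print(s["clock"],s["eef_pos"],s["ee_rot"],s["joint_pos"],c["mtx"])
E
```

```text
clock: 1.3
eef_pos: [0.23, -0.4173, 0.2279]
ee_rot: [-0.0, 0.817, 0.577, 0.0]
contact_force: [0.2, -0.1, 0.9]
width: 0.088
finger_force: 0.0
clock: 2.5
eef_pos: [0.4466, 0.0154, 0.1802]
ee_rot: [-0.0, 0.816, 0.577, -0.0]
contact_force: [-0.0, 0.1, 0.1]
width: 0.0878
finger_force: 0.0
clock: 3.3
eef_pos: [0.5638, 0.2497, 0.1503]
ee_rot: [-0.001, 0.816, 0.578, -0.002]
contact_force: [-0.8, -0.4, 0.0]
width: 0.0874
finger_force: 0.0
3.35 [0.56366125 0.24827574 0.15109966] [-2.52588322e-04  8.16062085e-01  5.77962490e-01 -1.40328432e-03] [ 3.59788952e-01  1.37555899e-01  1.34594447e+00 -2.24111044e-04
  1.66093521e+00  6.98104539e-01] [[309.70691629   0.         315.89546356]
 [  0.         309.70691629 200.67113318]
 [  0.           0.           1.        ]]
```

View pics/w1.png

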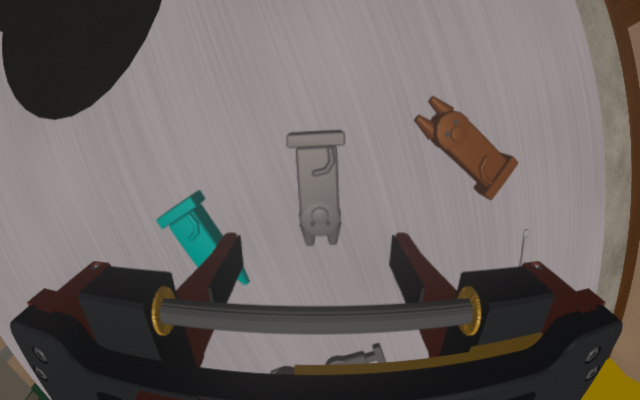

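The wrist view shows the grey cat nearly square to the tool. Its plinth edge runs (287,134)–(344,132) and its ears are at (307,243) and (335,242). The brown and turquoise look-alikes stand clear on either side.

```bash
cat >> h.py <<'E'
def fcloud(c):
    z=c["z_map"]; v,u=np.mgrid[:z.shape[0],:z.shape[1]]; K=c["mtx"]
    a=(u-K[0,2])/K[0,0]; b=(v-K[1,2])/K[1,1]; th=np.hypot(a,b)+1e-9; k=np.tan(np.minimum(th,1.5))/th
    return (np.stack([a*k*z,b*k*z,z],-1)-c["t"])@c["R"]
E
python3 - <<'E'
from h import *; import cv2
c=np.load("w1.npz"); W=fcloud(c)
def rect(b,lo,hi):
    p=W[b[1]:b[3],b[0]:b[2]].reshape(-1,3); p=p[(p[:,2]>lo)&(p[:,2]<hi)]
    R=cv2.minAreaRect((p[:,:2]*1000).astype(np.float32)); print(len(p),R,np.round(cv2.boxPoints(R)).tolist(),np.percentile(p[:,2],[5,50,95]))
rect((275,120,358,255),.006,.04)
rect((290,155,350,205),.006,.04)   # body
rect((275,120,358,146),.018,.04)   # plinth
rect((275,120,358,255),-.01,.005)
E
```

```text
4657 ((567.2823486328125, 255.8668975830078), (110.57852172851562, 49.7402458190918), 72.22293853759766) [[527.0, 211.0], [574.0, 196.0], [608.0, 301.0], [560.0, 316.0]] [0.01575484 0.02648113 0.02931205]
2000 ((572.3850708007812, 266.7059326171875), (46.858787536621094, 36.5953483581543), 73.13207244873047) [[548.0, 250.0], [583.0, 239.0], [597.0, 284.0], [562.0, 294.0]] [0.02498168 0.02635786 0.02886102]
818 ((582.1250610351562, 302.1361083984375), (12.613460540771484, 49.81834411621094), 73.28116607666016) [[556.0, 303.0], [604.0, 289.0], [608.0, 301.0], [560.0, 315.0]] [0.02602406 0.02813453 0.02942559]
6503 ((565.469482421875, 251.83413696289062), (137.47787475585938, 86.12579345703125), 70.74772644042969) [[502.0, 201.0], [583.0, 173.0], [629.0, 303.0], [547.0, 331.0]] [-0.00081648  0.00032937  0.00148752]
```

```bash
python3 -m jog '[[[0,0,0,-0.037],[0.010,0.001,0.010,0],[0.010,0,0.02,0],[0,0,0.03,0],[0,0,0.03,0],[0,0,0.02,0],[0,0,0.01,0],[0,0,0.005,0],[0,0,0,0],[0,0,0,0]]]'
python3 -m jog '[[[0,0,0,0],[0,0,0,0],[0,0,0,0],[0,0,0,0],[0,0,0,0],[0,0,0,0],[0,0,0,0],[0,0,0,0]]]' 0.02 45
```

```text
clock: 4.35
eef_pos: [0.5718, 0.2667, 0.0291]
ee_rot: [0.0, 0.806, 0.592, 0.001]
contact_force: [-0.1, 1.0, 0.2]
width: 0.088
finger_force: 0.0
clock: 5.15
eef_pos: [0.571, 0.2666, 0.0276]
ee_rot: [-0.0, 0.806, 0.592, -0.0]
contact_force: [0.0, -0.8, 0.8]
width: 0.0354
finger_force: 44.8
```

```bash
python3 -m jog '[[[0,0,-0.01,0],[0,0,-0.02,0],[0,0,-0.03,0],[0,0,-0.03,-0.08],[0,0,-0.03,-0.11],[0,0,-0.03,-0.12],[0,0,-0.01,-0.12],[0,0,0,-0.12],[0,0,0,-0.07],[0,0,0,-0.04],[-0.010,-0.0036,0,0],[-0.025,-0.009,0,0]]]'
python3 -m jog '[[[-0.035,-0.0126,0,0],[-0.035,-0.0126,0,0],[-0.035,-0.0126,0,0],[-0.035,-0.0126,0,0],[-0.035,-0.0126,0,0],[-0.035,-0.0126,0,0],[-0.035,-0.0126,0,0],[-0.035,-0.0126,0,0],[-0.035,-0.0126,0,0],[-0.035,-0.0126,0,0],[-0.035,-0.0126,0,0],[-0.035,-0.0126,0,0]]]'
python3 -m jog '[[[-0.025,-0.009,0,0],[-0.010,-0.0036,0,0],[0,0,0,0],[0,0,0,0]]]'
python3 - <<'E'
from bench import r
import cv2,numpy as np
c=r.camera("wrist"); cv2.imwrite("pics/w2.png",c["img"][:,:,::-1]); np.savez("w2.npz",**c)
s=r.read_state(); print(s["clock"],s["eef_pos"],s["ee_rot"],s["joint_pos"])
E
```

```text
clock: 6.35
eef_pos: [0.5709, 0.2299, 0.1871]
ee_rot: [-0.001, 0.57, 0.822, -0.0]
contact_force: [0.6, -0.3, -4.2]
width: 0.0359
finger_force: 44.8
clock: 7.55
eef_pos: [0.5757, -0.2191, 0.1876]
ee_rot: [-0.0, 0.571, 0.821, -0.0]
contact_force: [1.8, -0.6, -3.9]
width: 0.036
finger_force: 44.8
clock: 7.95
eef_pos: [0.5768, -0.2535, 0.1876]
ee_rot: [-0.0, 0.57, 0.821, 0.0]
contact_force: [0.1, 0.5, -2.8]
width: 0.0357
finger_force: 44.8
8.0 [ 0.5770453  -0.25303344  0.18767687] [-2.66712597e-04  5.70020317e-01  8.21630504e-01  2.86589632e-04] [-4.67569109e-01  1.68641382e-01  1.24711329e+00  6.49375542e-04
  1.72628684e+00 -8.25203743e-01]
```

View pics/w2.png

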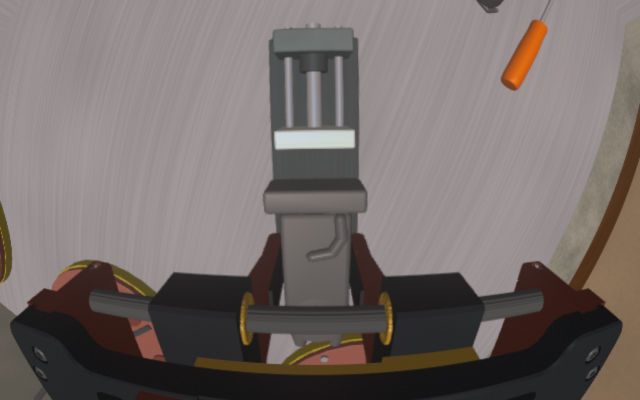

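The wrist view shows the held cat's plinth at (265–366,185–210), just short of the white jaw top at (275–354,131–148). The spring post is at (272–355,30–52).

Run:
```python
from h import *; import cv2
c=np.load("w2.npz"); W=fcloud(c)
T=np.array([577.05,-253.03]); yaw=2*np.arctan2(.82163,.57002); ex=np.array([np.cos(yaw),np.sin(yaw)]); ey=np.array([ex[1],-ex[0]])
print("yaw",np.degrees(yaw))
def rect(nm,b,lo,hi):
    p=W[b[1]:b[3],b[0]:b[2]].reshape(-1,3); p=p[(p[:,2]>lo)&(p[:,2]<hi)]
    q=p[:,:2]*1000-T; q=np.stack([q@ex,q@ey],1)
    R=cv2.minAreaRect(q.astype(np.float32)); print(nm,len(p),np.round(R[0],1),np.round(R[1],1),round(R[2],1),np.percentile(p[:,2],[5,50,95]).round(4))
rect("jawtop",(262,122,366,158),.07,.09)
rect("post",(262,20,366,62),.05,.065)
rect("plate",(255,20,372,176),.008,.017)
rect("plinth",(255,170,375,215),.15,.2)
rect("plinthtop",(255,170,375,215),.182,.2)
rect("body",(275,216,352,260),.15,.2)
```

```text
yaw 110.49670577536446
jawtop 1600 [55.7 -0.6] [65.4 16.2] 89.3 [0.0768 0.0783 0.0795]
post 1972 [142.4  -1.6] [70.7 22.4] 89.1 [0.0552 0.0573 0.0586]
plate 6323 [83.9 -0.7] [ 90.7 144.9] 89.1 [0.0112 0.0124 0.0136]
plinth 3603 [35.6  0.5] [50.5 14.3] 88.9 [0.1676 0.1878 0.1892]
plinthtop 2768 [35.5  0.5] [50.5 14.2] 88.9 [0.1846 0.1882 0.1893]
body 3290 [16.9 -1.1] [25.9 42.2] 1.2 [0.1845 0.1865 0.1896]
```

```bash
python3 -m jog '[[[-0.003,-0.0006,0.012,0],[0,0,0.025,0],[0,0,0.03,0],[0,0,0.03,0],[0,0,0.018,0],[0,0,0.007,0],[0,0,0,0],[0,0,0,0]]]'
python3 -m jog '[[[0.004,0,0,0],[0.004,0,0,0],[0.004,-0.0001,0,0],[0.004,0,0,0],[0.004,-0.0001,0,0],[0.004,0,0,0],[0.004,-0.0001,0,0],[0.004,0,0,0],[0.004,-0.0001,0,0],[0.004,0,0,0],[0.001,0,0,0],[0,0,0,0]]]'
python3 - <<'E'
from bench import r
import cv2,numpy as np
c=r.camera("side"); cv2.imwrite("pics/s3.png",cv2.resize(c["img"][130:240,290:430,::-1],None,fx=5,fy=5,interpolation=2))
c=r.camera("wrist"); np.savez("w3.npz",**c)
s=r.read_state(); T=s["eef_pos"][:2]*1000; q=s["ee_rot"]; print(s["clock"],s["eef_pos"],q,s["contact_force"])
from h import *
W=fcloud(c); yaw=2*np.arctan2(q[2],q[1]); ex=np.array([np.cos(yaw),np.sin(yaw)]); ey=np.array([ex[1],-ex[0]])
print(np.degrees(yaw))
for nm,lo,hi,y0 in(("jaw",.073,.085,0),("post",.05,.062,75),("plinth",.058,.0705,0)):
    q=W[:260].reshape(-1,3); z=q[:,2]; d=q[:,:2]*1000-T; p=np.stack([d@ex,d@ey],1)
    p=p[(z>lo)&(z<hi)&(p[:,0]>max(y0,25))&(p[:,0]<140)&(abs(p[:,1])<45)]
    R=cv2.minAreaRect(p.astype(np.float32)); print(nm,len(p),np.round(R[0],1),np.round(R[1],1),round(R[2],1))
E
```

```text
clock: 8.8
eef_pos: [0.5781, -0.2571, 0.0668]
ee_rot: [0.001, 0.57, 0.822, 0.0]
contact_force: [0.7, -0.2, -3.5]
width: 0.0356
finger_force: 44.8
clock: 10.0
eef_pos: [0.5639, -0.2208, 0.0672]
ee_rot: [0.003, 0.571, 0.821, -0.001]
contact_force: [4.7, -7.7, -3.0]
width: 0.0356
finger_force: 44.9
10.1 [ 0.56391011 -0.22089057  0.06711152] [ 3.05821379e-03  5.70584976e-01  8.21232548e-01 -7.30867345e-04] [ 3.91302702 -7.13919176 -3.3760298 ]
110.41755045094962
jaw 5492 [50.5  0. ] [66.3 16.6] 88.8
post 6321 [107.9  -0.9] [70.2 22.5] 88.8
plinth 4294 [71.3 -0.3] [67.9 92.9] 89.3
```

View pics/s3.png

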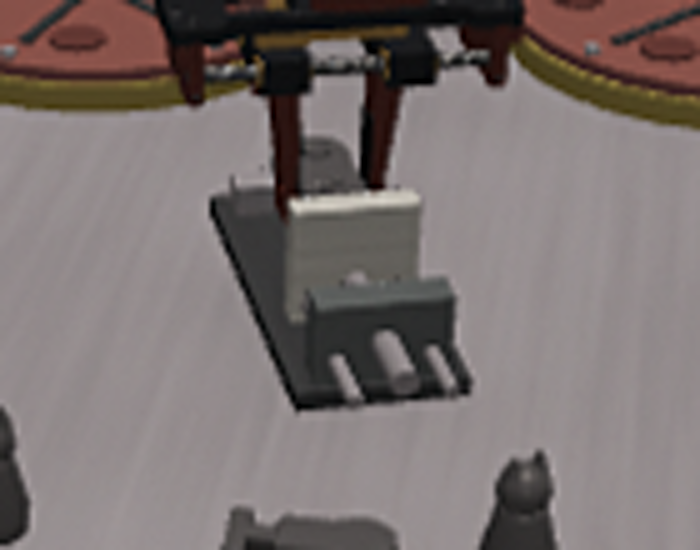

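The side view shows the sprung jaw pushed back by the cat, with the arm square to it. By the depth data the jaw is at about 29.6 mm, so it needs a few more mm before lowering.

```bash
python3 -m jog '[[[0.002,0,0,0],[0.0018,0,0,0],[0,0,0,0],[0,0,0,0]]]'
python3 - <<'E'
from bench import r
import cv2,numpy as np
c=r.camera("scene"); cv2.imwrite("pics/s4.png",cv2.resize(c["img"][130:220,200:330,::-1],None,fx=6,fy=6,interpolation=2))
c=r.camera("wrist"); np.savez("w4.npz",**c)
s=r.read_state(); T=s["eef_pos"][:2]*1000; q=s["ee_rot"]; print(s["clock"],s["eef_pos"],q,s["contact_force"])
from h import *
W=fcloud(c); yaw=2*np.arctan2(q[2],q[1]); ex=np.array([np.cos(yaw),np.sin(yaw)]); ey=np.array([ex[1],-ex[0]])
for nm,lo,hi,x0,x1 in(("jaw",.073,.085,40,65),("post",.05,.062,85,130),("plinth",.058,.0705,25,44),("body",.06,.0705,12,28)):
    q=W[:290].reshape(-1,3); z=q[:,2]; d=q[:,:2]*1000-T; p=np.stack([d@ex,d@ey],1)
    p=p[(z>lo)&(z<hi)&(p[:,0]>x0)&(p[:,0]<x1)&(abs(p[:,1])<45)]
    if len(p)<9: print(nm,0);continue
    R=cv2.minAreaRect(p.astype(np.float32)); print(nm,len(p),np.round(R[0],1),np.round(R[1],1),round(R[2],1))
E
```

```text
clock: 10.5
eef_pos: [0.5626, -0.2175, 0.0671]
ee_rot: [0.003, 0.571, 0.821, -0.001]
contact_force: [4.6, -7.2, -3.1]
width: 0.0359
finger_force: 44.9
10.6 [ 0.56261775 -0.21753784  0.0671485 ] [ 3.17532596e-03  5.70652542e-01  8.21185091e-01 -7.99709123e-04] [ 4.6143455  -7.95759177 -3.7218231 ]
jaw 5499 [50.3  0. ] [66.8 17. ] 88.9
post 6307 [104.2  -0.7] [70.7 22.6] 89.3
plinth 2595 [32.8  0.7] [50.3 15.6] 89.8
body 2133 [20.   1.5] [50.9 16. ] 90.0
```

View pics/s4.png

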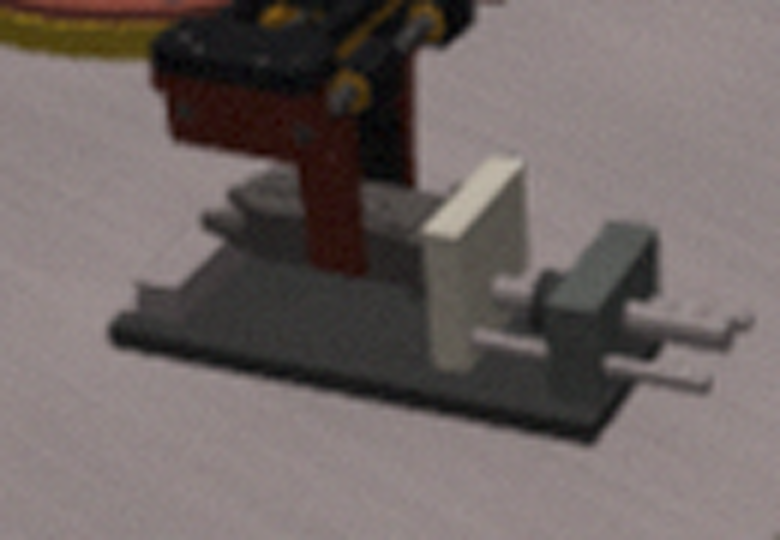

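The scene view shows the cat level above the stop with its foot flat on the jaw. The jaw reads about 33 mm, so the ears clear the stop face by about 3 mm and I can lower.

```bash
python3 -m jog '[[[0,-0.0003,0.003,0],[0,-0.0003,0.004,0],[0,0,0.004,0],[0,0,0.004,0],[0,0,0.004,0],[0,0,0.003,0],[0,0,0.003,0],[0,0,0.001,0],[0,0,0,0],[0,0,0,0]]]'
python3 - <<'E'
from bench import r
import cv2,numpy as np
c=r.camera("scene"); cv2.imwrite("pics/s5.png",cv2.resize(c["img"][130:220,200:330,::-1],None,fx=6,fy=6,interpolation=2))
E
```

```text
clock: 11.6
eef_pos: [0.5624, -0.218, 0.0419]
ee_rot: [0.004, 0.571, 0.821, -0.001]
contact_force: [3.9, -7.7, -1.5]
width: 0.0359
finger_force: 44.9
```

View pics/s5.png

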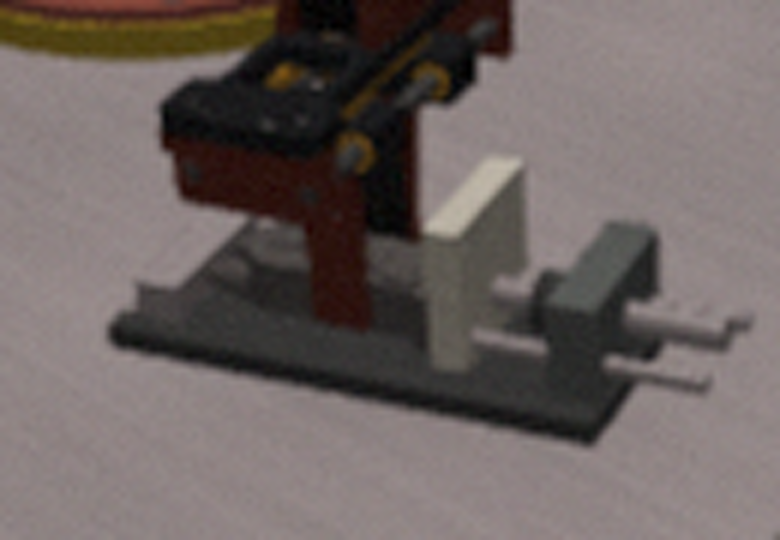

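The ears are down behind the stop, at about (235,265), with no unusual force. About 2 mm remain to the bed.

```bash
python3 -m jog '[[[0,0,0.001,0],[0,0,0.001,0],[0,0,0,0]]]';python3 -m jog '[[[0,0,0.0007,0],[0,0,0,0]]]';python3 -m jog '[[[0,0,0.0007,0],[0,0,0,0]]]'
```

```text
clock: 11.95
eef_pos: [0.5625, -0.2181, 0.0402]
ee_rot: [0.004, 0.571, 0.821, -0.001]
contact_force: [2.7, -8.0, -0.8]
width: 0.0359
finger_force: 44.9
clock: 12.15
eef_pos: [0.5625, -0.2181, 0.0397]
ee_rot: [0.004, 0.571, 0.821, -0.001]
contact_force: [2.8, -8.0, 0.4]
width: 0.036
finger_force: 44.9
clock: 12.35
eef_pos: [0.5625, -0.2182, 0.0396]
ee_rot: [0.004, 0.571, 0.821, -0.001]
contact_force: [1.8, -7.4, 3.5]
width: 0.0355
finger_force: 44.9
```

```bash
python3 -m jog '[[[-0.001,0,0,0],[-0.001,0,0,0],[-0.001,0,0,0],[0,0,0,0]]]'
python3 -m jog '[[[0,0,0,0],[0,0,0,0],[0,0,0,0]]]' - 4
python3 -m jog '[[[0,0,0,0],[0,0,0,0],[0,0,0,0],[0,0,0,0],[0,0,0,0],[0,0,0,0]]]' 0.07
python3 -m jog '[[[0,0,-0.005,0],[0,0,-0.015,0],[0,0,-0.03,0],[0,0,-0.04,0],[0,0,-0.04,0],[0,0,-0.01,0],[-0.025,0,0,0],[0,0,0,0],[0,0,0,0]]]'
python3 - <<'E'
from bench import r
import cv2,numpy as np
c=r.camera("scene"); cv2.imwrite("pics/s6.png",cv2.resize(c["img"][130:220,200:330,::-1],None,fx=6,fy=6,interpolation=2))
c=r.camera("wrist"); cv2.imwrite("pics/w6.png",c["img"][:,:,::-1])
s=r.read_state(); T=s["eef_pos"][:2]*1000; q=s["ee_rot"]; print(s["clock"],s["eef_pos"],q)
from h import *
W=fcloud(c); yaw=2*np.arctan2(q[2],q[1]); ex=np.array([np.cos(yaw),np.sin(yaw)]); ey=np.array([ex[1],-ex[0]])
z=W[...,2].ravel(); d=W.reshape(-1,3)[:,:2]*1000-T; P=np.stack([d@ex,d@ey],1)
def f(nm,lo,hi,x0,x1):
    p=P[(z>lo)&(z<hi)&(P[:,0]>x0)&(P[:,0]<x1)&(abs(P[:,1])<60)]
    if len(p)<9: print(nm,0);return x0
    R=cv2.minAreaRect(p.astype(np.float32)); print(nm,len(p),np.round(R[0],1),np.round(R[1],1),round(R[2],1)); return R[0][0]
j=f("jaw",.074,.085,40,130); f("post",.052,.062,100,170); f("plinth",.034,.044,j-22,j-8.5); f("body",.032,.044,j-60,j-24); f("plate",.008,.017,j-90,200)
E
```

```text
clock: 12.75
eef_pos: [0.5634, -0.2204, 0.0396]
ee_rot: [0.003, 0.571, 0.821, -0.0]
contact_force: [1.3, -6.2, 5.6]
width: 0.0358
finger_force: 44.9
clock: 13.05
eef_pos: [0.5627, -0.2184, 0.0375]
ee_rot: [0.001, 0.57, 0.821, 0.0]
contact_force: [0.9, -2.1, 5.2]
width: 0.0361
finger_force: 4.0
clock: 13.65
eef_pos: [0.5619, -0.2183, 0.036]
ee_rot: [-0.0, 0.57, 0.821, 0.0]
contact_force: [-0.1, 0.2, 0.1]
width: 0.0698
finger_force: 0.0
clock: 14.55
eef_pos: [0.5704, -0.2418, 0.1758]
ee_rot: [-0.001, 0.571, 0.821, 0.0]
contact_force: [-0.1, 0.4, -0.8]
width: 0.0701
finger_force: 0.0
14.65 [ 0.57032553 -0.24125358  0.17560067] [-7.56438540e-04  5.70286071e-01  8.21445812e-01  5.94737284e-05]
jaw 1753 [72.6  1.2] [66.4 16.2] 88.9
post 2159 [129.1   0.6] [70.  22.9] 89.8
plinth 684 [56.2  1.9] [49.4 11.3] 89.9
body 1523 [30.4  2.1] [35.7 35.8] 89.4
plate 6006 [61.9  1.8] [ 90.9 159.9] 88.9
```

View pics/s6.png

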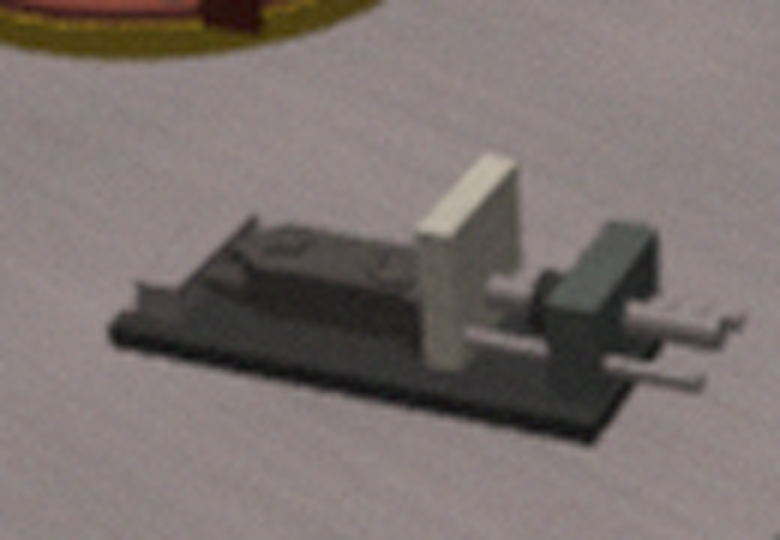

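View pics/w6.png

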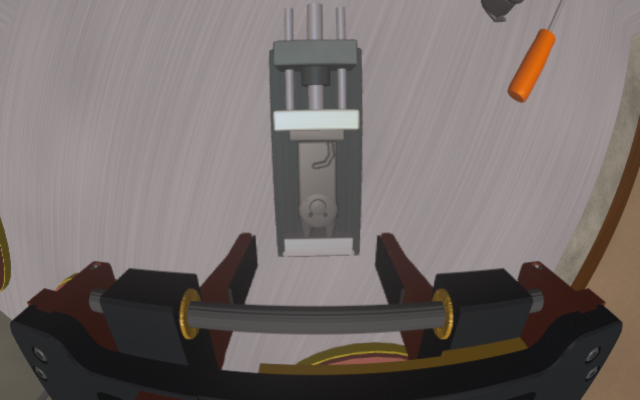

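The cat lies flat and clamped: its plinth is on the jaw (291–343,135), its ears reach the stop (305–335,237), and the gripper is clear. The jaw reads about 30 mm, and the cat is under 1 mm off centre and within about 1° of square.

```bash
python3 -c "
from bench import r
print(r.sign_off())"
```

```text
the job is handed in; nothing more can be done
None
```

The cat is clamped by the spring alone, flat on the bed with its ears to the stop and its foot to the jaw; it measured under 1 mm off centre and within about 1° of square, the bystanders were not touched, and the job was handed in at about 15 s.

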